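Start the screw of a sprig press

TASK

Set the loose stamping die flat and centred on the narrow raised anvil of the small screw press, under the screw, and let go of it. Then take the crank handle and turn the screw backward (counter-clockwise from above) until you feel or see it drop into its thread, and from there turn it forward (clockwise) one full turn so that it is properly started. Finish while still gripping the crank handle, keeping the screw where it is with the die undisturbed, and leave the bowls, jar, spatula and wooden block where they stand.

Things in the scene. Friction and masses are not known exactly. Their poses are not given: they have to be found in the camera images.
- press: Grey C-frame screw press, fixed, 172 mm tall without its screw. Origin on the table at the vertical axis of anvil and screw; z up; +x points to its column (50 x 70 mm, 100 to 150 mm behind the axis; a 50 mm wide arm joins its top to the boss). Front (-x) and both sides of the throat are open. Base plate 250 x 130 x 20 mm, x from -75 to +175 mm.
- anvil (a point): Centre of the flat top of the anvil, a steel cylinder 44 mm in diameter on the press's axis; its top is 60 mm above the table.
- foot (a point): Centre of the underside of the screw's round foot (40 mm across), hanging under the boss on the press's axis: 99 to 104 mm above the table at the start, about 84 mm when the job is done. So nearly 40 mm are free between anvil top and foot while the die goes in.
- boss (a point): Centre of the top rim of the threaded boss, a tube 66 mm across, from 130 to 172 mm above the table. At the start the screw's single thread rides on top of the nut's thread. Turned backward the screw climbs slowly (10 mm a turn) until the threads' starts pass, at a crank angle that differs each time, between -0.7 and +0.4 rad; there it drops 9 to 10 mm within 0.3 rad of turning.
- die: Loose stamping die, about 0.15 kg, lying on the table: a cast aluminium disc 56 mm in diameter and 12 mm thick with a wooden tail (14 mm wide, 6 mm thick, its underside 4 mm above the disc's) along the die's own -x, ending in an upright grip block. Origin at the centre of the disc's underside; z up. Its centre of mass is within 8 mm of the disc's axis, towards the tail.
- die_grip (a point): Where to take the die from above: in the upright grip block, 128 mm from the disc's axis along the die's -x and 28 mm above the disc's underside. The block is 24 mm long along x, 16 mm wide along y, from 4 to 40 mm above the disc's underside.
- screw (a joint): Angle of the crank screw, rad, counted over several turns: 0 when the crank arm points along the press's +x (over the column), growing as it turns forward (clockwise from above). Starts between 1.2 and 2.2; range -5 to 9. It turns easily (1 to 2 N at the handle) and stays where it is left. From the drop forward it screws down 10 mm a turn.
- handle: The crank's upright handle: smooth slippery steel sleeve, 18 mm in diameter, 50 mm tall, spinning freely on its pin 55 mm from the press's axis, above the 20 mm wide crank arm. Origin at the centre of its underside: 211 to 215 mm above the table at the start, near 196 mm one turn past the drop. It circles with the crank and rises and falls with the screw.
- handle_top (a point): Centre of the top end of the crank handle, 50 mm above its underside. The whole screw weighs about 1.2 kg. Gripped gently (5 to 10 N) the handle slips down between the fingers when the screw drops. Gripped firmly (25 N or more) the hand carries the screw's weight, feels that instead, and must go down itself to let the screw down. Nothing else of the press stands higher than the crank arm.
- bowl_a: Loose bystander: shallow terracotta bowl, 90 mm across and 45 mm high, origin under its centre; stands to the left or right of the press, opposite the die.
- bowl_b: Loose bystander: terracotta bowl, 100 mm across and 50 mm high, origin under its centre; behind on the left.
- bowl_c: Loose bystander: terracotta bowl, 90 mm across and 45 mm high, origin under its centre; behind on the right.
- jar: Loose bystander: glass jar 60 mm across and 75 mm high, origin under its centre; far left.
- spatula: Loose bystander: spatula 170 mm long lying on the table, far right.
- block: Loose bystander: dark wooden block 40 x 60 x 30 mm lying on the table between robot and press, origin under its centre.

How it is judged:
By the outcome, as a careful person would: the job done as asked, in the order asked, and still so for the second after the job is handed in, while the arm keeps its last pose, push and grip.
It also fails if it takes over 67 s, if anything falls off the work surface, if the arm or the gripper's body presses on something with over 40 N, if the wrist force passes 120 N, or if a joint passes its speed limit or range.

ROBOT

A 7-joint arm with a two-finger parallel gripper is mounted at the origin on the work surface. World frame = base frame: x ahead of the robot, y to its left, z up, the work surface at z = 0. Lengths are in m, angles in rad, forces in N, time in s.
With the tool pointing down it reaches from about 0.4 to 0.85 m from the base axis. Payload 4.5 kg.
Tool frame: the origin (TCP) lies at the very end of the fingers, on their centre line; the grasp point (between the pads) lies 19 mm behind it; z points along the fingers, y is the line along which they close (so a half turn about z gives the same grasp; the last joint's range is limited). The gripper opens to 88 mm and grips with 3 to 60 N. Pads are 18 mm wide; open, the fingers measure 123 mm over their backs; the gripper's body (75 mm by 187 mm) begins 45 mm behind the grasp point.
Start: joints at [-1.119, 0.689, -0.195, 1.565, 0.157, 0.902, -0.215], TCP at [0.254, 0.571, 0.239] pointing down, gripper open.
Joint ranges: [-3.01, 3.01], [-0.46, 2.08], [-1.47, 1.51], [0.13, 2.56], [-1, 4.14], [0.04, 2.09], [-2.66, 2.66]. Speed limits (rad/s): [2.57, 2.57, 3.14, 3.14, 3.14, 3.14, 3.14].

INTERFACE

Orientations are given as a 3x3 rotation matrix whose columns are the frame's x, y, z axes.
In Python, from workcell import arm gives the robot as it stands.
- The arm moves only by the tool apply_moves, never from a script. Its argument "plan" is text: rows parted by semicolons, each of 5 numbers parted by spaces: the opening, from 0 (shut) to 1 (fully open), then the shift along the world's x, y, z in m, then the turn about the world's z in degrees. A call has 1 to 5 rows; each row is the pose to reach, as a shift and turn from the pose commanded when the call began; what a row does not reach only later rows make up. A row lasts 1/10 s, in which the tool goes at most 50 mm and 8.59 degrees, less where a joint would pass 70% of its speed; a pose out of reach is approached as far as the arm can. A call with a gripper value outside its range is refused whole. The fingers move at their own pace and stop on an object; "grip_force" is the grip in N (left out, the last holds). Time passes only in rows, so rows that repeat a pose let the fingers close. It gives the time, the measured TCP pose, the force, the opening and the grip force at its end, in the units of the state.
- arm.get_obs(): the state, without advancing time (a new reading comes with each control period).
- arm.camera(name): name is "scene" or "top"; returns the picture (480x640x3 uint8, red, green, blue); there is no depth.
- arm.camera_params(name): a dict with "camera_matrix" (3x3 intrinsics, pixels), "dist" ([k1, k2, p1, p2, k3] as OpenCV has them; the pictures are not rectified), "T" (4x4, takes a point from camera to world coordinates). Camera axes: x right, y up, looking along -z (the intrinsics and any distortion apply to the point x, -y, -z); pixel columns grow to the right and rows downward; lengths in m; the calibration is good to about 2 mm. A picture is of the moment at which its call begins. camera_params takes no time and is no camera call.
- arm.finish_job(): hands the job in; it is judged then, once.
The state is a dict: "t": time; "q": joint angles; "qvel": joint speeds; "effort": joint torques, N m; "tool_pos": TCP position; "orientation": TCP orientation; "ft_force": force on the tool from outside, world axes, zero at the start; "moment": the same for the moment, N m; "opening": finger opening in m; "gripper_force": force on a finger pad.
Only numpy, scipy, OpenCV 4.12 (cv2) and the standard library are available. Lean on these libraries where they do the work, as an engineer would, in place of code of your own. Each camera call takes 0.05 s, during which the arm holds its last target. There are 200 camera calls.

## Working session

There is one attempt and no reset: what is moved stays moved. The work goes in short steps, Python scripts to look and compute and a tool call to move; the robot and the scene stay as the last step left them, time stands still between calls to the robot, and variables do not carry over. Pictures are saved under pics/ and viewed, at most 10 in all, crops included, and the job is handed in when it is done.

Besides the shell and the picture viewer there is one more tool, called after "Emit:" in YAML: its name, and indented under it one key for each argument. apply_moves: Moves the arm, as the interface text tells. Its arguments: {"type":"object","properties":{"plan":{"type":"string"},"grip_force":{"type":"number"}},"required":["plan"]}

```bash
mkdir -p pics; ls; cat > h.py <<'E'
import numpy as np, cv2
from workcell import arm
def ray(cam,uv):
    P=arm.camera_params(cam);K=np.array(P["camera_matrix"]);T=np.array(P["T"])
    n=cv2.undistortPoints(np.array([[uv]],float),K,np.array(P["dist"]))[0,0]
    d=T[:3,:3]@np.array([n[0],-n[1],-1.]);return T[:3,3],d
def onz(cam,uv,z):
    o,d=ray(cam,uv);return o+d*(z-o[2])/d[2]
def proj(cam,p):
    P=arm.camera_params(cam);T=np.array(P["T"]);q=T[:3,:3].T@(np.array(p,float)-T[:3,3])
    q=np.array([[q[0],-q[1],-q[2]]])
    return cv2.projectPoints(q,np.zeros(3),np.zeros(3),np.array(P["camera_matrix"]),np.array(P["dist"]))[0].ravel()
def tri(uvs):
    A=np.zeros((3,3));b=np.zeros(3)
    for c,uv in uvs:
        o,d=ray(c,uv);d=d/np.linalg.norm(d);M=np.eye(3)-np.outer(d,d);A+=M;b+=M@o
    return np.linalg.solve(A,b)
def snap(cam,name):
    im=np.array(arm.camera(cam));cv2.imwrite(f"pics/{name}.png",im[:,:,::-1]);return im
E
python3 - <<'E'
from h import *
np.set_printoptions(precision=4,suppress=True)
for c in("scene","top"):
    snap(c,c+"0");P=arm.camera_params(c);print(np.array(P["T"]),P["camera_matrix"])
o=arm.get_obs();print(o["t"],o["tool_pos"],o["orientation"],o["opening"],o["ft_force"])
E
```

```text
pics
[[ 0.8365 -0.4223  0.3492  0.9569]
 [ 0.5477  0.6235 -0.5579 -0.5967]
 [ 0.0179  0.6579  0.7529  0.947 ]
 [ 0.      0.      0.      1.    ]] [[505.6024   0.     318.5045]
 [  0.     505.6024 234.2086]
 [  0.       0.       1.    ]]
[[-0.0222  0.9944 -0.1034  0.4729]
 [-0.9998 -0.0218  0.0049 -0.0006]
 [ 0.0026  0.1035  0.9946  1.4008]
 [ 0.      0.      0.      1.    ]] [[523.3727   0.     322.8162]
 [  0.     523.3727 238.874 ]
 [  0.       0.       1.    ]]
0.1 [0.2534 0.5707 0.238 ] [[-0.914   0.4057 -0.0005]
 [ 0.4057  0.914  -0.0015]
 [-0.0001 -0.0016 -1.    ]] 0.08818197211369466 [-0.2426  0.0629  0.3131]
```

View pics/scene0.png

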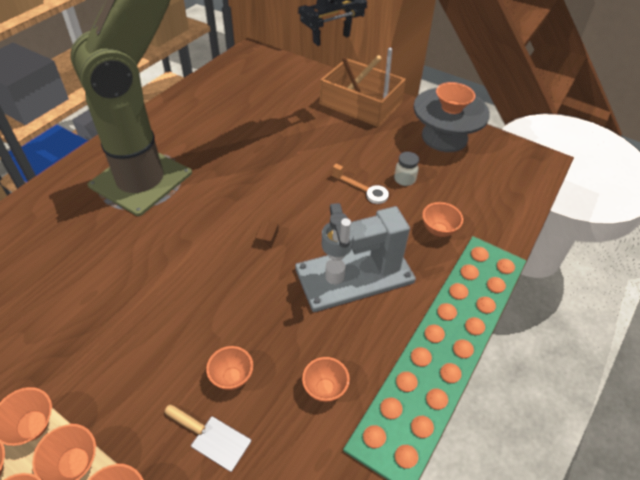

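View pics/top0.png

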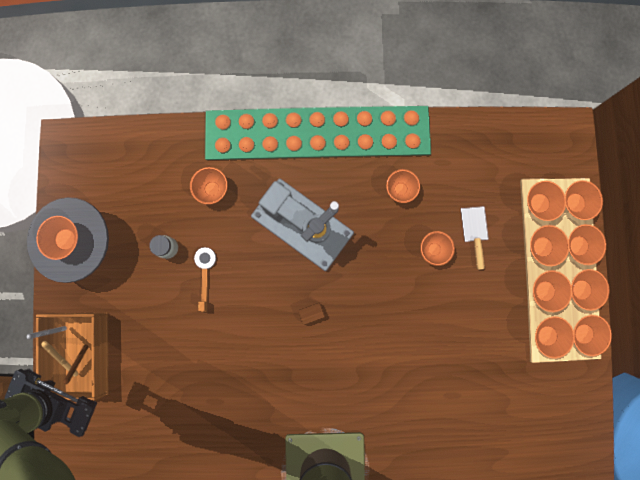

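The scene view shows the press around (355,265), the die disc at (377,194) and its grip block at (337,170). In the top view the die disc is at (204,258) with its block at (205,307), the press base spans (252–354, 180–270), and the handle tip is at (334,206).

```bash
python3 - <<'E'
from h import *
a=cv2.imread("pics/top0.png")[170:320,180:380];b=cv2.imread("pics/scene0.png")[150:310,280:430]
a=cv2.resize(a,None,fx=4,fy=4,interpolation=cv2.INTER_CUBIC)
b=cv2.resize(b,None,fx=3.75,fy=3.75,interpolation=cv2.INTER_CUBIC)
cv2.imwrite("pics/topc.png",a);cv2.imwrite("pics/scenec.png",b)
E
```

```text
(no output)
```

View pics/topc.png

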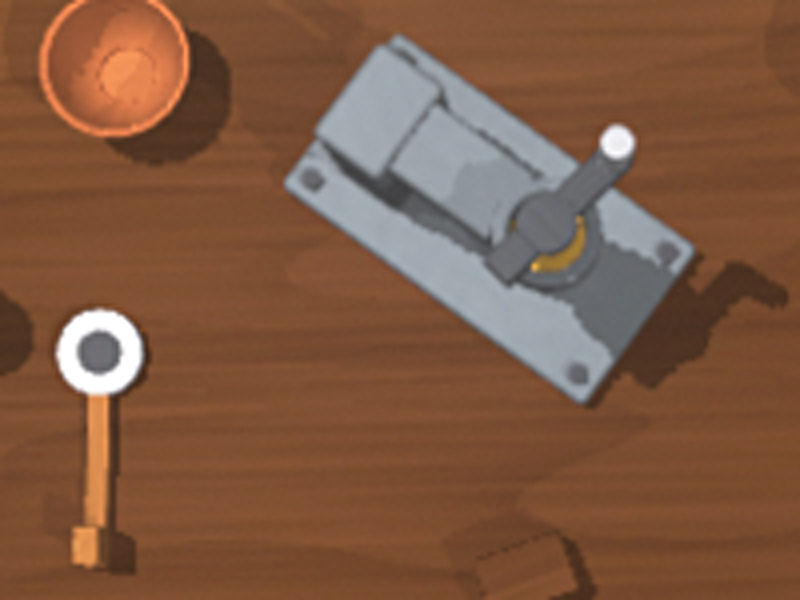

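View pics/scenec.png

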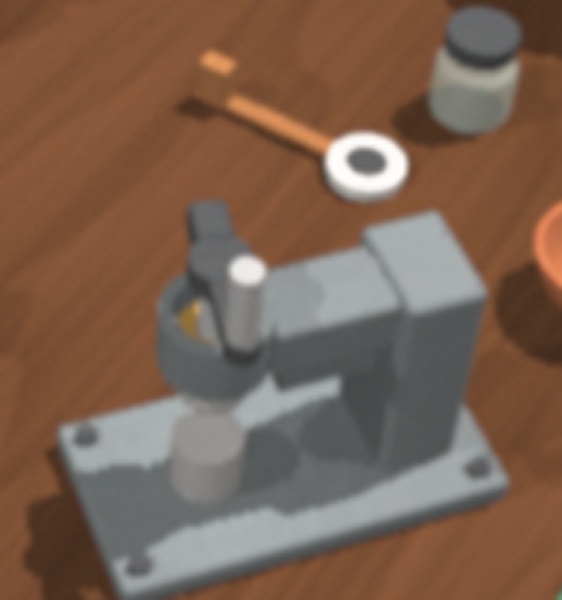

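```bash
python3 - <<'E'
from h import *
np.set_printoptions(precision=4,suppress=True)
f=lambda x,y:((x+.5)/4-.5+180,(y+.5)/4-.5+170)
g=lambda x,y:((x+.5)/3.75-.5+280,(y+.5)/3.75-.5+150)
C=np.array([onz("top",f(*p),.02) for p in[(693,247),(585,404),(286,182),(398,36)]])[:,:2]
print(C,[np.linalg.norm(C[i]-C[j]) for i,j in((0,1),(2,3),(0,3),(1,2))])
m=(C[0]+C[1])/2;n=(C[2]+C[3])/2
d1=n-m;d2=(C[0]-C[1]);d2=np.array([-d2[1],d2[0]]);d2*=np.sign(d1@d2)
a1=np.arctan2(d1[1],d1[0]);ex=np.array([np.cos(a1),np.sin(a1)])
ctr=C.mean(0);ax=ctr-0.05*ex
print("yaw",np.degrees(a1),np.degrees(np.arctan2(d2[1],d2[0])),"axis",ax)
print("scene corners",[onz("scene",g(*p),.02) for p in[(60,430),(127,592),(505,487)]])
im=cv2.imread("pics/top0.png").astype(int)
def blob(im,mask,box):
    x0,y0,x1,y1=box;M=np.zeros(mask.shape,bool);M[y0:y1,x0:x1]=mask[y0:y1,x0:x1]
    ys,xs=np.nonzero(M);return xs.mean(),ys.mean(),len(xs)
white=(im.min(2)>190)
s=cv2.imread("pics/scene0.png").astype(int);ws=s.min(2)>190
sat=im.max(2)-im.min(2)
bd=blob(im,white,(190,240,220,275));print("disc",bd,onz("top",bd[:2],.012))
bh=blob(im,white,(325,198,343,214));print("handle top",bh,onz("top",bh[:2],.263))
bs=blob(s,ws,(360,180,392,206));print("disc scene",bs,onz("scene",bs[:2],.012))
bg=blob(s,ws,(338,215,352,226));print("handle scene",bg,onz("scene",bg[:2],.263),tri([("top",bh[:2]),("scene",bg[:2])]))
print("hole",onz("top",f(99,352),.012),onz("scene",g(366,161),.012))
print("block top centre: top",onz("top",f(87,546),.04),"scene",onz("scene",g(218,62),.04))
print("tail at",onz("top",f(99,420),.01),onz("top",f(97,505),.01))
wb=blob(im,white,(0,0,640,480))
print("anvil proj chk boss top centre px",proj("top",[*ax,.172]),proj("scene",[*ax,.172]),"crop scene anvil",[(proj("scene",[*ax,.06])-[280,150])*3.75])
print("wood block",onz("top",f(530,560),.03))
E
```

```text
[[ 0.6348 -0.0877]
 [ 0.5321 -0.0136]
 [ 0.6844  0.1826]
 [ 0.782   0.1065]] [np.float64(0.12659687178820273), np.float64(0.12374437933444231), np.float64(0.24374749496931097), np.float64(0.24838992196867052)]
yaw 52.508610973466396 54.16097742290235 axis [0.6279 0.0073]
scene corners [array([ 0.5337, -0.0167,  0.02  ]), array([ 0.6333, -0.092 ,  0.02  ]), array([0.7824, 0.0981, 0.02  ])]
disc (np.float64(204.49372384937237), np.float64(257.64016736401675), 239) [0.5738 0.3099 0.012 ]
handle top (np.float64(333.79545454545456), np.float64(205.11363636363637), 44) [ 0.6654 -0.032   0.263 ]
disc scene (np.float64(377.0880829015544), np.float64(193.24870466321244), 193) [0.5729 0.3044 0.012 ]
handle scene (np.float64(345.5531914893617), np.float64(221.82978723404256), 47) [ 0.6642 -0.0365  0.263 ] [ 0.6644 -0.0331  0.2603]
hole [0.5739 0.3103 0.012 ] [0.572  0.3069 0.012 ]
block top centre: top [0.4455 0.3123 0.04  ] scene [0.4453 0.3095 0.04  ]
tail at [0.5285 0.3108 0.01  ] [0.472  0.3123 0.01  ]
anvil proj chk boss top centre px [316.6707 227.558 ] [338.8786 231.4948] crop scene anvil [array([211.6312, 431.1103])]
wood block [0.431  0.0246 0.03  ]
```

Emit:
apply_moves:
  plan: "1 0.04 -0.05 0 7.5; 1 0.075 -0.09 0 15; 1 0.105 -0.13 -0.02 22.6; 1 0.13 -0.17 -0.04 22.6; 1 0.16 -0.21 -0.06 22.6"

```text
t: 0.6
tool_pos: [0.4008, 0.3782, 0.1874]
orientation: [[-1.0, 0.023, -0.0], [0.023, 1.0, 0.0], [0.0, 0.0, -1.0]]
ft_force: [1.1, 1.2, -0.3]
opening: 0.0884
gripper_force: 0.0
```

Emit:
apply_moves:
  plan: "1 0.031 -0.05 -0.04 0; 1 0.031 -0.05 -0.05 0; 1 0.031 -0.05 -0.05 0;1 0.031 -0.05 -0.05 0"

```text
t: 1.0
tool_pos: [0.4304, 0.3311, 0.1381]
orientation: [[-1.0, 0.023, -0.001], [0.023, 1.0, 0.001], [0.001, 0.001, -1.0]]
ft_force: [-0.9, 0.7, 0.8]
opening: 0.0882
gripper_force: 0.0
```

Emit:
apply_moves:
  plan: "1 0.015 -0.02 -0.03 0; 1 0.015 -0.02 -0.065 0; 1 0.015 -0.02 -0.1 0; 1 0.015 -0.02 -0.127 0; 1 0.015 -0.02 -0.127 0"

```text
t: 1.5
tool_pos: [0.4436, 0.3123, 0.0094]
orientation: [[-1.0, 0.019, -0.003], [0.019, 1.0, -0.0], [0.003, -0.0, -1.0]]
ft_force: [1.1, -0.9, 0.2]
opening: 0.0884
gripper_force: 0.0
```

Emit:
apply_moves:
  plan: "0 0 0 0 0; 0 0 0 0 0; 0 0 0 0 0; 0 0 0 0 0; 0 0 0 0 0"
  grip_force: 30

```text
t: 2.0
tool_pos: [0.4464, 0.3103, 0.0117]
orientation: [[-1.0, 0.024, 0.001], [0.024, 1.0, 0.001], [-0.001, 0.001, -1.0]]
ft_force: [0.6, -0.2, -1.0]
opening: 0.0504
gripper_force: 0.0
```

Emit:
apply_moves:
  plan: "0 0 0 0 0; 0 0 0 0 0"

```text
t: 2.2
tool_pos: [0.446, 0.31, 0.011]
orientation: [[-1.0, 0.024, 0.0], [0.024, 1.0, 0.0], [-0.0, 0.0, -1.0]]
ft_force: [0.1, 0.0, 0.6]
opening: 0.0343
gripper_force: 0.0
```

Fingers are slow; keep closing.

Emit:
apply_moves:
  plan: "0 0 0 0 0; 0 0 0 0 0; 0 0 0 0 0; 0 0 0 0 0"
  grip_force: 40

```text
t: 2.6
tool_pos: [0.4459, 0.3101, 0.0109]
orientation: [[-1.0, 0.023, -0.0], [0.023, 1.0, 0.0], [0.0, 0.0, -1.0]]
ft_force: [-0.1, 0.6, -0.7]
opening: 0.0159
gripper_force: 39.9
```

Emit:
apply_moves:
  plan: "0 0 0 0.02 0; 0 0 0 0.05 0; 0 0 0 0.09 0; 0 0 0 0.09 0"

```text
t: 3.0
tool_pos: [0.4479, 0.3116, 0.1048]
orientation: [[-1.0, 0.024, 0.005], [0.024, 1.0, 0.005], [-0.005, 0.005, -1.0]]
ft_force: [0.4, 0.9, -1.4]
opening: 0.0158
gripper_force: 40.0
```

```bash
python3 - <<'E'
from h import *
np.set_printoptions(precision=4,suppress=True)
t=snap("top","t1");s=snap("scene","s1")
a=cv2.resize(t[200:320,150:340],None,fx=2.1,fy=2.1,interpolation=cv2.INTER_CUBIC);b=cv2.resize(s[110:310,270:430],None,fx=2.4,fy=2.4,interpolation=cv2.INTER_CUBIC)
c=np.zeros((490,800,3),np.uint8);c[:a.shape[0],:a.shape[1]]=a;c[:b.shape[0],405:405+b.shape[1]]=b[:,:395];cv2.imwrite("pics/c1.png",c[:,:,::-1])
o=arm.get_obs();print(o["tool_pos"],o["ft_force"],o["opening"],o["moment"])
E
```

```text
[0.4461 0.3099 0.1013] [-0.0306 -0.1645 -1.8578] 0.015336942899050332 [ 0.032   0.1916 -0.0222]
```

View pics/c1.png

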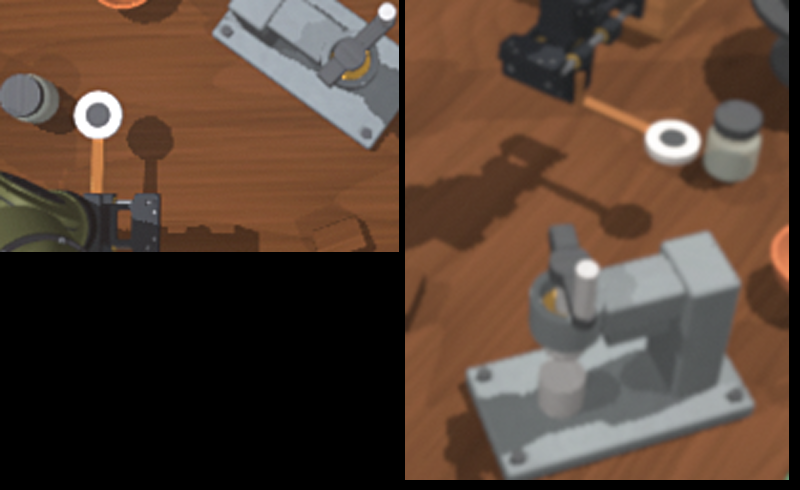

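The die is lifted and level: the disc is at about (98,115) in the top crop and (673,140) in the scene crop. Next I measure the disc relative to the TCP.

```bash
cat >> h.py <<'E'
def white(im,box):
    x0,y0,x1,y1=box;c=np.ascontiguousarray(im[y0:y1,x0:x1]);m=(c.min(2)>185).astype(np.uint8)
    n,l,st,_=cv2.connectedComponentsWithStats(m);k=1+np.argmax(st[1:,4])
    cs,_=cv2.findContours((l==k).astype(np.uint8),cv2.RETR_EXTERNAL,cv2.CHAIN_APPROX_NONE)
    e=cv2.fitEllipse(max(cs,key=len));return np.array(e[0])+[x0,y0],e[1]
E
python3 - <<'E'
from h import *
np.set_printoptions(precision=4,suppress=True)
t=cv2.imread("pics/t1.png");s=cv2.imread("pics/s1.png")
a,ea=white(t,(170,230,225,280));b,eb=white(s,(365,150,400,185))
print(a,ea,b,eb,tri([("top",a),("scene",b)]),onz("top",a,.1024),onz("scene",b,.1024),proj("scene",onz("top",a,.1024)))
t0=cv2.imread("pics/top0.png");s0=cv2.imread("pics/scene0.png")
a,_=white(t0,(190,240,220,275));b,_=white(s0,(360,175,395,210));print(a,b,tri([("top",a),("scene",b)]))
E
```

```text
[196.2183 254.3652] (21.461854934692383, 21.52327537536621) [381.1608 167.6728] (14.992365837097168, 21.757020950317383) [0.5741 0.3101 0.0988] [0.5759 0.3107 0.1024] [0.5739 0.3045 0.1024] [383.001  166.6271]
[204.3933 257.7116] [377.1408 193.0911] [0.5724 0.3101 0.0081]
```

Emit:
apply_moves:
  plan: "0 -0.01 -0.02 -0.005 0; 0 -0.02 -0.06 -0.01 0; 0 -0.03 -0.1 -0.015 0; 0 -0.03 -0.14 -0.015 0; 0 -0.03 -0.18 -0.015 0"

```text
t: 3.6
tool_pos: [0.4142, 0.1283, 0.0847]
orientation: [[-1.0, 0.022, -0.004], [0.022, 1.0, -0.001], [0.004, -0.002, -1.0]]
ft_force: [1.1, -0.2, -1.7]
opening: 0.0158
gripper_force: 40.0
```

Emit:
apply_moves:
  plan: "0 0 -0.04 0 0; 0 0 -0.08 0 0; 0 0 -0.11 0 0; 0 0 -0.121 0 0; 0 0 -0.121 0 0"

```text
t: 4.1
tool_pos: [0.4151, 0.0076, 0.0852]
orientation: [[-1.0, 0.027, -0.002], [0.027, 1.0, -0.001], [0.002, -0.001, -1.0]]
ft_force: [0.6, 0.5, -1.2]
opening: 0.0163
gripper_force: 40.0
```

Emit:
apply_moves:
  plan: "0 0 0 0 0; 0 0 0 0 0"

```text
t: 4.3
tool_pos: [0.4162, 0.0112, 0.0857]
orientation: [[-1.0, 0.02, 0.0], [0.02, 1.0, 0.002], [-0.0, 0.002, -1.0]]
ft_force: [-0.3, 1.0, -2.0]
opening: 0.0156
gripper_force: 40.0
```

Emit:
apply_moves:
  plan: "0 0.02 -0.001 0 0; 0 0.04 -0.001 0 0; 0 0.06 -0.001 0 0; 0 0.075 -0.001 0 0; 0 0.084 -0.001 0 0"

```text
t: 4.8
tool_pos: [0.5013, 0.0098, 0.086]
orientation: [[-1.0, 0.021, 0.001], [0.021, 1.0, 0.002], [-0.001, 0.002, -1.0]]
ft_force: [0.3, -0.3, -1.8]
opening: 0.0159
gripper_force: 40.0
```

Emit:
apply_moves:
  plan: "0 0 0 0 0; 0 0 0 0 0; 0 0 0 0 0"

```text
t: 5.1
tool_pos: [0.4987, 0.0082, 0.0858]
orientation: [[-1.0, 0.022, -0.002], [0.022, 1.0, -0.0], [0.002, -0.0, -1.0]]
ft_force: [-0.2, 0.0, -1.8]
opening: 0.0155
gripper_force: 40.0
```

```bash
python3 - <<'E'
from h import *
t=snap("top","t2");s=snap("scene","s2")
a=cv2.resize(t[180:300,270:370],None,fx=4,fy=4,interpolation=cv2.INTER_CUBIC);b=cv2.resize(s[200:310,290:390],None,fx=4,fy=4,interpolation=cv2.INTER_CUBIC)
c=np.zeros((480,800,3),np.uint8);c[:,:400]=a;c[:440,400:]=b;cv2.imwrite("pics/c2.png",c[:,:,::-1])
print(arm.get_obs()["tool_pos"])
E
```

```text
[0.49904769 0.00815284 0.08592167]
```

View pics/c2.png

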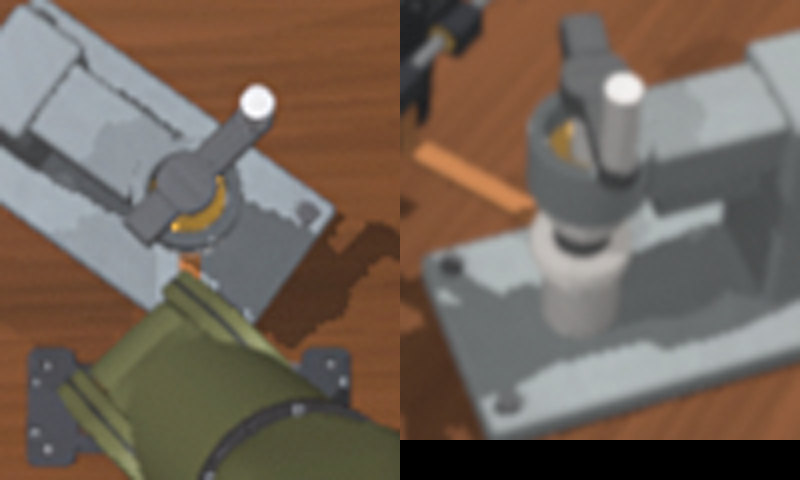

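The disc (crop x 530–632, centre about 581) sits over the anvil (545–620, centre about 582), so left to right it looks centred. I check depth and lateral offset numerically.

```bash
python3 - <<'E'
from h import *
np.set_printoptions(precision=1,suppress=True,linewidth=200)
s=cv2.imread("pics/s2.png").astype(int)
for v in(262,264,266,268,272,276,279): print(v,s[v,318:354].min(1) if 0 else s[v,318:354].mean(1).astype(int))
for u in(333,335,337): print(u,s[248:290,u].mean(1).astype(int))
th=np.linspace(0,6.28,200)
for ax in((.6292,.0051),(.6279,.0073)):
  for r,z in((.028,.087),(.028,.075),(.022,.06),(.022,.02),(.033,.13),(.033,.172)):
    P=np.array([proj("scene",[ax[0]+r*np.cos(a),ax[1]+r*np.sin(a),z]) for a in th]);print(r,z,P.min(0),P.max(0))
E
```

```text
262 [180 180 180 177 174 179 187 190 190 189 178 153 124  97  82  74  69  69  68  70  75  86 109 135 151 157 157 157 154 148 141 140 132 118 107  99]
264 [180 181 181 180 176 176 179 185 189 190 191 189 183 175 162 145 138 135 135 141 153 167 176 182 182 181 179 170 149 121 100  93  94  92  92  91]
266 [179 181 182 181 180 179 175 176 181 184 189 190 190 189 187 185 185 185 186 186 186 186 186 184 183 176 163 143 120  99  92  92  92  92  93  92]
268 [180 180 181 180 179 180 175 169 167 171 176 179 180 180 179 179 180 180 180 179 175 172 168 162 154 145 133 114  97  92  91  92  92  92  92  92]
272 [128 123 116 112 112 115 120 124 131 136 140 145 150 154 153 149 147 142 139 137 135 133 128 125 120 115 107  97  93  93  92  93  93  93  93  93]
276 [111 112 111 109 110 111 112 120 130 135 137 138 140 140 138 137 135 133 131 127 124 122 121 119 115 110 102  93  93  93  93  92  91  91  90  91]
279 [110 110 110 112 112 111 112 116 125 133 137 138 138 137 137 136 135 132 129 127 123 120 118 116 111 104  96  93  93  93  94  92  95  98  99 100]
333 [ 97  97  96  94  95  95  96 101 119 138 140 1
[... 243 characters left out ...]
3 132 133 132 133 132 128 124 119 114 111 112 121 147]
337 [ 94  94  94  94  94  93  92  95 103 117 127 124 105  78  70  98 141 175 186 185 179 166 156 148 137 129 128 128 127 127 127 127 125 126 124 119 115 113 112 119 142 167]
0.028 0.087 [324.1 248.3] [349.8 268.6]
0.028 0.075 [323.9 251.8] [349.5 271.9]
0.022 0.06 [326.5 258.1] [346.3 273.9]
0.022 0.02 [325.9 268.9] [345.3 284.5]
0.033 0.13 [322.2 233.8] [353.5 257.9]
0.033 0.172 [322.7 220.6] [355.  244.8]
0.028 0.087 [324.1 247.4] [349.9 267.6]
0.028 0.075 [324.  250.9] [349.5 271. ]
0.022 0.06 [326.5 257.2] [346.4 272.9]
0.022 0.02 [326. 268.] [345.3 283.6]
0.033 0.13 [322.3 232.9] [353.5 256.9]
0.033 0.172 [322.8 219.7] [355.  243.8]
```

Emit:
apply_moves:
  plan: "0 0.0015 0.0005 -0.005 0; 0 0.0015 0.0005 -0.01 0; 0 0.0015 0.0005 -0.013 0; 0 0.0015 0.0005 -0.013 0; 0 0.0015 0.0005 -0.013 0"

```text
t: 5.7
tool_pos: [0.5013, 0.0085, 0.0728]
orientation: [[-1.0, 0.023, -0.0], [0.023, 1.0, -0.0], [0.0, -0.0, -1.0]]
ft_force: [-0.3, -0.3, -0.4]
opening: 0.0156
gripper_force: 40.0
```

Emit:
apply_moves:
  plan: "0 0 0 -0.001 0; 0 0 0 -0.0015 0; 0 0 0 -0.0015 0; 0 0 0 -0.0015 0"

```text
t: 6.1
tool_pos: [0.5014, 0.0086, 0.0716]
orientation: [[-1.0, 0.023, 0.0], [0.023, 1.0, 0.0], [-0.0, 0.0, -1.0]]
ft_force: [-1.1, 0.9, 0.5]
opening: 0.016
gripper_force: 40.0
```

Emit:
apply_moves:
  plan: "0 0 0 -0.0005 0; 0 0 0 -0.0005 0; 0 0 0 -0.0005 0; 0 0 0 -0.0005 0"

```text
t: 6.5
tool_pos: [0.5014, 0.0086, 0.071]
orientation: [[-1.0, 0.023, -0.0], [0.023, 1.0, 0.0], [0.0, 0.0, -1.0]]
ft_force: [-1.9, 1.0, 1.0]
opening: 0.0157
gripper_force: 40.0
```

```bash
python3 - <<'E'
from h import *
for i in range(3):
    arm.camera("scene");o=arm.get_obs();print(o["ft_force"],o["moment"],o["tool_pos"])
E
```

```text
[-2.35543049  0.8241738   1.36035773] [0.01272529 0.20232391 0.02980863] [0.50134904 0.00853968 0.07098184]
[-2.45203246 -0.57245544  1.56431258] [ 0.04716728  0.23193398 -0.00311241] [0.50135682 0.00853808 0.07097666]
[-1.97421683  0.27006549  1.71356886] [ 0.01008541  0.25704174 -0.00865898] [0.50134704 0.00852706 0.07096932]
```

Emit:
apply_moves:
  plan: "0 0 0 0 0; 0 0 0 0 0"
  grip_force: 5

```text
t: 6.85
tool_pos: [0.5016, 0.0087, 0.0709]
orientation: [[-1.0, 0.023, 0.0], [0.023, 1.0, 0.0], [-0.0, 0.0, -1.0]]
ft_force: [-1.3, 0.7, 0.6]
opening: 0.0161
gripper_force: 5.0
```

Emit:
apply_moves:
  plan: "0.5 0 0 0 0; 0.5 0 0 0 0; 0.5 0 0 0 0; 0.5 0 0 0 0; 0.5 0 0 0 0"

```text
t: 7.35
tool_pos: [0.5016, 0.0086, 0.071]
orientation: [[-1.0, 0.023, 0.0], [0.023, 1.0, 0.0], [-0.0, 0.0, -1.0]]
ft_force: [0.1, 0.2, -0.3]
opening: 0.0442
gripper_force: 0.0
```

```bash
python3 - <<'E'
from h import *
s=snap("scene","s3");o=arm.get_obs();print(o["opening"],o["ft_force"],o["tool_pos"])
b=cv2.resize(s[170:300,250:400],None,fx=4,fy=4,interpolation=cv2.INTER_CUBIC);cv2.imwrite("pics/c3.png",b[:,:,::-1])
E
```

```text
0.044325753370585544 [ 0.44349675  0.51698758 -0.06740689] [0.50150167 0.00854773 0.07096055]
```

View pics/c3.png

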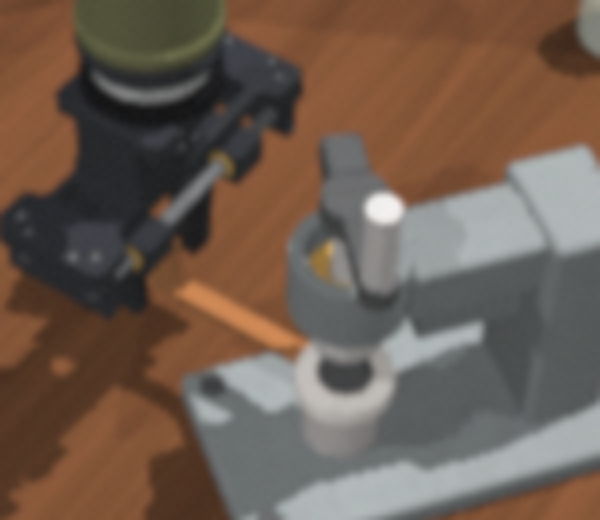

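The die stands flat on the anvil: disc centre at about (347,380), anvil and boss at about (343,–). The gripper is open, so I lift straight up and go over the handle.

Emit:
apply_moves:
  plan: "0.5 0 0 0.02 0; 0.5 0 0 0.06 0; 0.5 0 0 0.11 0; 0.5 0 0 0.16 0; 0.5 0 0 0.2 0"

```text
t: 7.9
tool_pos: [0.5015, 0.0087, 0.2737]
orientation: [[-1.0, 0.023, 0.002], [0.023, 1.0, 0.001], [-0.002, 0.001, -1.0]]
ft_force: [0.9, -1.1, 0.3]
opening: 0.044
gripper_force: 0.0
```

Emit:
apply_moves:
  plan: "0.6 0.02 0 0.04 0; 0.6 0.06 -0.015 0.04 0; 0.6 0.1 -0.03 0.04 0; 0.6 0.14 -0.042 0.04 0; 0.6 0.163 -0.042 0.04 0"

```text
t: 8.4
tool_pos: [0.6666, -0.0368, 0.3102]
orientation: [[-1.0, 0.028, 0.0], [0.028, 1.0, -0.002], [-0.0, -0.002, -1.0]]
ft_force: [0.4, -0.3, -0.7]
opening: 0.0533
gripper_force: 0.0
```

Emit:
apply_moves:
  plan: "0.6 0 0 0 0; 0.6 0 0 0 0; 0.6 0 0 0 0"

```text
t: 8.7
tool_pos: [0.6631, -0.0329, 0.311]
orientation: [[-1.0, 0.022, -0.001], [0.022, 1.0, -0.0], [0.001, -0.0, -1.0]]
ft_force: [0.4, -0.6, 0.5]
opening: 0.0524
gripper_force: 0.0
```

```bash
python3 - <<'E'
from h import *
t=snap("top","t4");s=snap("scene","s4");o=arm.get_obs();print(o["opening"],o["ft_force"],o["tool_pos"])
a=cv2.resize(t[170:290,260:360],None,fx=4,fy=4,interpolation=cv2.INTER_CUBIC);b=cv2.resize(s[170:290,290:390],None,fx=4,fy=4,interpolation=cv2.INTER_CUBIC)
c=np.hstack([a,b]);cv2.imwrite("pics/c4.png",c[:,:,::-1])
E
```

```text
0.05284476890882446 [-0.48378087  0.05413607  0.28964013] [ 0.6634026  -0.03319529  0.31140427]
```

View pics/c4.png

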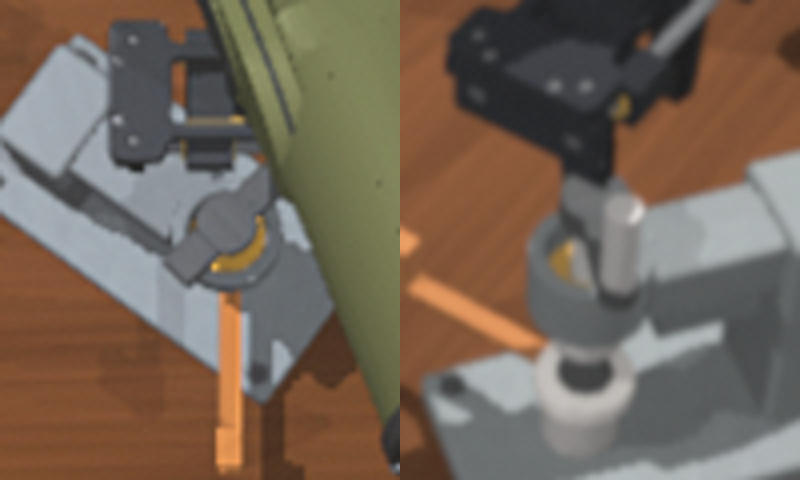

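The die's tail runs straight out from under the boss, the disc at about (584,385) in the scene crop is undisturbed, and the fingers are above the handle. I descend.

Emit:
apply_moves:
  plan: "0.6 0.001 -0.001 -0.025 0; 0.6 0.001 -0.001 -0.045 0; 0.6 0.001 -0.001 -0.065 0; 0.6 0.001 -0.001 -0.08 0; 0.6 0.001 -0.001 -0.086 0"

```text
t: 9.3
tool_pos: [0.664, -0.0347, 0.2238]
orientation: [[-1.0, 0.023, -0.003], [0.023, 1.0, -0.0], [0.003, -0.001, -1.0]]
ft_force: [-0.2, -0.3, 0.2]
opening: 0.053
gripper_force: 0.0
```

Emit:
apply_moves:
  plan: "0 0 0 0 0; 0 0 0 0 0; 0 0 0 0 0; 0 0 0 0 0; 0 0 0 0 0"
  grip_force: 10

```text
t: 9.8
tool_pos: [0.6657, -0.0341, 0.2255]
orientation: [[-1.0, 0.023, 0.001], [0.023, 1.0, 0.001], [-0.001, 0.001, -1.0]]
ft_force: [-0.1, -0.9, 0.5]
opening: 0.0171
gripper_force: 10.0
```

Emit:
apply_moves:
  plan: "0 0 0 0 0; 0 0 0 0 0; 0 0 0 0 0; 0 0 0 0 0"
  grip_force: 10

```text
t: 10.2
tool_pos: [0.6656, -0.0347, 0.2253]
orientation: [[-1.0, 0.024, 0.0], [0.024, 1.0, -0.0], [-0.0, -0.0, -1.0]]
ft_force: [-0.2, -0.7, 3.1]
opening: 0.0173
gripper_force: 10.0
```

```bash
python3 - <<'E'
import numpy as np
c=np.array([.6285,.006]);r=.0551
p=lambda f:c+r*np.array([np.cos(np.radians(f)),np.sin(np.radians(f))])
def table(f0,step,n,zt):
    for k in range(n):
        a=f0+k*5*step
        print(round(a,1),"->",round(a+5*step,1),"; ".join("0 %.4f %.4f %.4f 0"%(*(p(a+step*i)-p(a)),zt*step*i/360) for i in range(1,6)))
table(-47.5,7,2,.010)
table(22.5,3,6,.010)
E
```

```text
-47.5 -> -12.5 0 0.0047 0.0048 0.0002 0; 0 0.0087 0.0102 0.0004 0; 0 0.0121 0.0160 0.0006 0; 0 0.0147 0.0222 0.0008 0; 0 0.0166 0.0287 0.0010 0
-12.5 -> 22.5 0 0.0011 0.0066 0.0002 0; 0 0.0013 0.0134 0.0004 0; 0 0.0007 0.0201 0.0006 0; 0 -0.0007 0.0267 0.0008 0; 0 -0.0029 0.0330 0.0010 0
22.5 -> 37.5 0 -0.0012 0.0026 0.0001 0; 0 -0.0025 0.0052 0.0002 0; 0 -0.0039 0.0077 0.0003 0; 0 -0.0055 0.0101 0.0003 0; 0 -0.0072 0.0125 0.0004 0
37.5 -> 52.5 0 -0.0018 0.0022 0.0001 0; 0 -0.0037 0.0044 0.0002 0; 0 -0.0058 0.0064 0.0003 0; 0 -0.0079 0.0084 0.0003 0; 0 -0.0102 0.0102 0.0004 0
52.5 -> 67.5 0 -0.0023 0.0017 0.0001 0; 0 -0.0048 0.0033 0.0002 0; 0 -0.0073 0.0047 0.0003 0; 0 -0.0098 0.0060 0.0003 0; 0 -0.0125 0.0072 0.0004 0
67.5 -> 82.5 0 -0.0027 0.0010 0.0001 0; 0 -0.0054 0.0019 0.0002 0; 0 -0.0082 0.0027 0.0003 0; 0 -0.0110 0.0033 0.0003 0; 0 -0.0139 0.0037 0.0004 0
82.5 -> 97.5 0 -0.0029 0.0003 0.0001 0; 0 -0.0057 0.0005 0.0002 0; 0 -0.0086 0.0005 0.0003 0; 0 -0.0115 0.0003 0.0003 0; 0 -0.0144 0.0000 0.0004 0
97.5 -> 112.5 0 -0.0028 -0.0005 0.0001 0; 0 -0.0057 -0.0011 0.0002 0; 0 -0.0085 -0.0018 0.0003 0; 0 -0.0112 -0.0027 0.0003 0; 0 -0.0139 -0.0037 0.0004 0
```

Emit:
apply_moves:
  plan: "0 0.0047 0.0048 0.0002 0; 0 0.0087 0.0102 0.0004 0; 0 0.0121 0.0160 0.0006 0; 0 0.0147 0.0222 0.0008 0; 0 0.0166 0.0287 0.0010 0"
  grip_force: 30

```text
t: 10.7
tool_pos: [0.6819, -0.0072, 0.2251]
orientation: [[-1.0, 0.024, -0.002], [0.024, 1.0, -0.003], [0.002, -0.003, -1.0]]
ft_force: [-1.2, -1.4, -5.6]
opening: 0.0168
gripper_force: 30.1
```

Emit:
apply_moves:
  plan: "0 0 0 0 0; 0 0 0 0 0"

```text
t: 10.9
tool_pos: [0.6827, -0.0036, 0.2262]
orientation: [[-1.0, 0.022, 0.001], [0.022, 1.0, 0.003], [-0.001, 0.003, -1.0]]
ft_force: [1.4, -0.2, 0.7]
opening: 0.0169
gripper_force: 30.0
```

Emit:
apply_moves:
  plan: "0 0.0011 0.0066 0.0002 0; 0 0.0013 0.0134 0.0004 0; 0 0.0007 0.0201 0.0006 0; 0 -0.0007 0.0267 0.0008 0; 0 -0.0029 0.0330 0.0010 0"

```text
t: 11.4
tool_pos: [0.6791, 0.028, 0.2266]
orientation: [[-1.0, 0.023, 0.0], [0.023, 1.0, 0.0], [-0.0, 0.0, -1.0]]
ft_force: [1.0, -2.9, -2.8]
opening: 0.0168
gripper_force: 30.0
```

Emit:
apply_moves:
  plan: "0 0 0 0 0; 0 0 0 0 0"

```text
t: 11.6
tool_pos: [0.6789, 0.0292, 0.2274]
orientation: [[-1.0, 0.022, 0.0], [0.022, 1.0, 0.002], [0.0, 0.002, -1.0]]
ft_force: [-1.5, 0.9, 1.1]
opening: 0.0171
gripper_force: 30.0
```

Emit:
apply_moves:
  plan: "0 -0.0012 0.0026 0.0001 0; 0 -0.0025 0.0052 0.0002 0; 0 -0.0039 0.0077 0.0003 0; 0 -0.0055 0.0101 0.0003 0; 0 -0.0072 0.0125 0.0004 0"

```text
t: 12.1
tool_pos: [0.6722, 0.0398, 0.2277]
orientation: [[-1.0, 0.024, 0.001], [0.024, 1.0, 0.0], [-0.001, 0.0, -1.0]]
ft_force: [1.1, -4.3, 2.4]
opening: 0.0171
gripper_force: 30.0
```

Tracking well; no drop yet (φ≈37.5°).

Emit:
apply_moves:
  plan: "0 -0.0018 0.0022 0.0001 0; 0 -0.0037 0.0044 0.0002 0; 0 -0.0058 0.0064 0.0003 0; 0 -0.0058 0.0064 0.0003 0"

```text
t: 12.5
tool_pos: [0.6642, 0.0479, 0.2267]
orientation: [[-1.0, 0.021, -0.004], [0.021, 1.0, 0.002], [0.004, 0.002, -1.0]]
ft_force: [-2.0, 2.9, -4.4]
opening: 0.0169
gripper_force: 30.0
```

Emit:
apply_moves:
  plan: "0 0 0 0 0; 0 0 0 0 0; 0 0 0 0 0"

```text
t: 12.8
tool_pos: [0.6649, 0.0471, 0.2266]
orientation: [[-1.0, 0.022, -0.003], [0.022, 1.0, 0.001], [0.003, 0.001, -1.0]]
ft_force: [-3.3, 2.6, -6.8]
opening: 0.017
gripper_force: 30.0
```

Emit:
apply_moves:
  plan: "0 -0.0022 0.0018 -0.001 0; 0 -0.0045 0.0035 -0.002 0; 0 -0.007 0.0052 -0.004 0; 0 -0.007 0.0052 -0.004 0; 0 -0.007 0.0052 -0.004 0"

```text
t: 13.3
tool_pos: [0.6587, 0.0505, 0.2226]
orientation: [[-1.0, 0.024, -0.002], [0.024, 1.0, -0.001], [0.002, -0.001, -1.0]]
ft_force: [-1.0, -0.1, -11.8]
opening: 0.0174
gripper_force: 30.1
```

Fz = −11.8 N: the hand carries the screw, so this is the drop. I let it down.

Emit:
apply_moves:
  plan: "0 0 0 -0.001 0; 0 0 0 -0.002 0; 0 0 0 -0.003 0; 0 0 0 -0.003 0; 0 0 0 -0.003 0"

```text
t: 13.8
tool_pos: [0.659, 0.0509, 0.2204]
orientation: [[-1.0, 0.024, -0.001], [0.024, 1.0, -0.001], [0.001, -0.001, -1.0]]
ft_force: [-0.9, -1.1, -11.9]
opening: 0.017
gripper_force: 30.0
```

Emit:
apply_moves:
  plan: "0 0 0 -0.001 0; 0 0 0 -0.002 0; 0 0 0 -0.002 0; 0 0 0 -0.002 0"

```text
t: 14.2
tool_pos: [0.6594, 0.0513, 0.2192]
orientation: [[-1.0, 0.023, 0.001], [0.023, 1.0, 0.0], [-0.001, 0.0, -1.0]]
ft_force: [-2.0, -0.7, -7.1]
opening: 0.017
gripper_force: 30.0
```

Emit:
apply_moves:
  plan: "0 -0.0023 0.0017 -0.0005 0; 0 -0.0045 0.003 -0.001 0; 0 -0.0067 0.0042 -0.0015 0; 0 -0.0067 0.0042 -0.0015 0; 0 -0.0067 0.0042 -0.0015 0"

```text
t: 14.7
tool_pos: [0.6531, 0.0562, 0.2184]
orientation: [[-1.0, 0.023, 0.002], [0.023, 1.0, 0.001], [-0.002, 0.001, -1.0]]
ft_force: [0.1, -1.6, 2.6]
opening: 0.0169
gripper_force: 30.0
```

Emit:
apply_moves:
  plan: "0 0 0 -0.001 0; 0 0 0 -0.001 0; 0 0 0 -0.001 0"

```text
t: 15.0
tool_pos: [0.6534, 0.0565, 0.218]
orientation: [[-1.0, 0.023, 0.003], [0.023, 1.0, 0.001], [-0.003, 0.001, -1.0]]
ft_force: [-0.9, -2.3, 7.3]
opening: 0.0172
gripper_force: 30.0
```

The drop has happened: the hand went down about 9.5 mm and Fz is now +7 N, resting on the thread. Next comes the forward turn table.

```bash
python3 - <<'E'
import numpy as np
c=np.array([.6285,.006]);r=.0551
p=lambda f:c+r*np.array([np.cos(np.radians(f)),np.sin(np.radians(f))])
s=-7.4
for k in range(10):
    a=63.5+k*5*s
    print(round(a,1),p(a+5*s).round(4),"; ".join("0 %.4f %.4f %.4f 0"%(*(p(a+s*i)-p(a)),.010*s*i/360) for i in range(1,6)))
E
```

```text
63.5 [0.6778 0.0306] 0 0.0061 -0.0036 -0.0002 0; 0 0.0118 -0.0079 -0.0004 0; 0 0.0168 -0.0129 -0.0006 0; 0 0.0211 -0.0186 -0.0008 0; 0 0.0247 -0.0247 -0.0010 0
26.5 [ 0.6827 -0.004 ] 0 0.0028 -0.0066 -0.0002 0; 0 0.0046 -0.0134 -0.0004 0; 0 0.0056 -0.0205 -0.0006 0; 0 0.0057 -0.0276 -0.0008 0; 0 0.0049 -0.0346 -0.0010 0
-10.5 [ 0.6657 -0.0346] 0 -0.0017 -0.0069 -0.0002 0; 0 -0.0044 -0.0135 -0.0004 0; 0 -0.0078 -0.0197 -0.0006 0; 0 -0.0120 -0.0255 -0.0008 0; 0 -0.0170 -0.0306 -0.0010 0
-47.5 [ 0.6338 -0.0488] 0 -0.0055 -0.0045 -0.0002 0; 0 -0.0116 -0.0082 -0.0004 0; 0 -0.0181 -0.0111 -0.0006 0; 0 -0.0249 -0.0131 -0.0008 0; 0 -0.0319 -0.0142 -0.0010 0
-84.5 [ 0.5997 -0.041 ] 0 -0.0071 -0.0002 -0.0002 0; 0 -0.0142 0.0005 -0.0004 0; 0 -0.0211 0.0021 -0.0006 0; 0 -0.0278 0.0045 -0.0008 0; 0 -0.0341 0.0079 -0.0010 0
-121.5 [ 0.5772 -0.0142] 0 -0.0058 0.0041 -0.0002 0; 0 -0.0110 0.0089 -0.0004 0; 0 -0.0156 0.0144 -0.0006 0; 0 -0.0194 0.0204 -0.0008 0; 0 -0.0225 0.0268 -0.0010 0
-158.5 [0.5754 0.0207] 0 -0.0022 0.0068 -0.0002 0; 0 -0.0035 0.0138 -0.0004 0; 0 -0.0038 0.0209 -0.0006 0; 0 -0.0033 0.0280 -0.0008 0; 0 -0.0018 0.0349 -0.0010 0
-195.5 [0.595  0.0497] 0 0.0023 0.0067 -0.0002 0; 0 0.0055 0.0131 -0.0004 0; 0 0.0095 0.0190 -0.0006 0; 0 0.0142 0.0243 -0.0008 0; 0 0.0196 0.0290 -0.0010 0
-232.5 [0.628  0.0611] 0 0.0059 0.0040 -0.0002 0; 0 0.0123 0.0071 -0.0004 0; 0 0.0190 0.0094 -0.0006 0; 0 0.0260 0.0109 -0.0008 0; 0 0.0331 0.0114 -0.0010 0
-269.5 [0.6613 0.0503] 0 0.0071 -0.0004 -0.0002 0; 0 0.0141 -0.0017 -0.0004 0; 0 0.0209 -0.0039 -0.0006 0; 0 0.0273 -0.0070 -0.0008 0; 0 0.0333 -0.0108 -0.0010 0
```

Emit:
apply_moves:
  plan: "0 0.0061 -0.0041 0.0004 0; 0 0.0118 -0.0087 0.0002 0; 0 0.0168 -0.0139 0 0; 0 0.0211 -0.0196 -0.0002 0; 0 0.0247 -0.0257 -0.0004 0"

```text
t: 15.5
tool_pos: [0.6771, 0.0326, 0.216]
orientation: [[-1.0, 0.022, -0.0], [0.022, 1.0, 0.005], [0.0, 0.005, -1.0]]
ft_force: [-4.6, 9.7, 4.3]
opening: 0.0168
gripper_force: 30.1
```

Emit:
apply_moves:
  plan: "0 0 0 0 0; 0 0 0 0 0"

```text
t: 15.7
tool_pos: [0.6789, 0.0285, 0.2165]
orientation: [[-1.0, 0.025, 0.004], [0.025, 1.0, -0.001], [-0.004, -0.001, -1.0]]
ft_force: [2.0, -0.6, 6.6]
opening: 0.0172
gripper_force: 30.0
```

Emit:
apply_moves:
  plan: "0 0.0028 -0.0066 0.0002 0; 0 0.0046 -0.0134 0 0; 0 0.0056 -0.0205 -0.0002 0; 0 0.0057 -0.0276 -0.0004 0; 0 0.0049 -0.0346 -0.0006 0"

```text
t: 16.2
tool_pos: [0.6823, -0.005, 0.2149]
orientation: [[-1.0, 0.023, 0.001], [0.023, 1.0, 0.001], [-0.001, 0.001, -1.0]]
ft_force: [0.8, 5.5, 1.8]
opening: 0.0173
gripper_force: 30.0
```

Emit:
apply_moves:
  plan: "0 0 0 0 0; 0 0 0 0 0"

```text
t: 16.4
tool_pos: [0.6822, -0.0069, 0.2155]
orientation: [[-1.0, 0.025, 0.0], [0.025, 1.0, -0.003], [-0.0, -0.003, -1.0]]
ft_force: [-0.5, -1.5, 6.1]
opening: 0.017
gripper_force: 30.0
```

Emit:
apply_moves:
  plan: "0 -0.0017 -0.0069 -0.0002 0; 0 -0.0044 -0.0135 -0.0004 0; 0 -0.0078 -0.0197 -0.0006 0; 0 -0.0120 -0.0255 -0.0008 0; 0 -0.0170 -0.0306 -0.0010 0"

```text
t: 16.9
tool_pos: [0.6655, -0.0348, 0.2142]
orientation: [[-1.0, 0.023, 0.002], [0.023, 1.0, 0.002], [-0.002, 0.002, -1.0]]
ft_force: [0.6, 1.7, -4.2]
opening: 0.0167
gripper_force: 30.0
```

Emit:
apply_moves:
  plan: "0 0 0 0 0; 0 0 0 0 0"

```text
t: 17.1
tool_pos: [0.6632, -0.038, 0.2141]
orientation: [[-1.0, 0.025, -0.004], [0.025, 1.0, -0.004], [0.004, -0.004, -1.0]]
ft_force: [-2.5, -2.0, 7.3]
opening: 0.017
gripper_force: 30.1
```

Emit:
apply_moves:
  plan: "0 -0.0055 -0.0045 0 0; 0 -0.0116 -0.0082 -0.0002 0; 0 -0.0181 -0.0111 -0.0004 0; 0 -0.0249 -0.0131 -0.0006 0; 0 -0.0319 -0.0142 -0.0008 0"

```text
t: 17.6
tool_pos: [0.6321, -0.0495, 0.2127]
orientation: [[-1.0, 0.023, -0.001], [0.023, 1.0, 0.0], [0.001, 0.0, -1.0]]
ft_force: [2.8, 4.7, -1.4]
opening: 0.0171
gripper_force: 30.0
```

Emit:
apply_moves:
  plan: "0 0 0 0 0; 0 0 0 0 0"

```text
t: 17.8
tool_pos: [0.6318, -0.0497, 0.2134]
orientation: [[-1.0, 0.023, -0.003], [0.023, 1.0, -0.001], [0.003, -0.001, -1.0]]
ft_force: [-3.5, 2.2, 4.9]
opening: 0.0171
gripper_force: 30.1
```

Emit:
apply_moves:
  plan: "0 -0.0071 -0.0002 -0.0002 0; 0 -0.0142 0.0005 -0.0004 0; 0 -0.0211 0.0021 -0.0006 0; 0 -0.0278 0.0045 -0.0008 0; 0 -0.0341 0.0079 -0.0010 0"

```text
t: 18.3
tool_pos: [0.5995, -0.0419, 0.2121]
orientation: [[-1.0, 0.023, 0.002], [0.023, 1.0, -0.0], [-0.002, 0.0, -1.0]]
ft_force: [6.5, 1.0, 0.3]
opening: 0.0171
gripper_force: 30.1
```

Emit:
apply_moves:
  plan: "0 0 0 0 0; 0 0 0 0 0"

```text
t: 18.5
tool_pos: [0.5982, -0.041, 0.2127]
orientation: [[-1.0, 0.023, -0.001], [0.023, 1.0, 0.0], [0.001, 0.0, -1.0]]
ft_force: [-1.4, 4.0, 3.6]
opening: 0.0172
gripper_force: 30.0
```

Emit:
apply_moves:
  plan: "0 -0.0058 0.0041 -0.0002 0; 0 -0.0110 0.0089 -0.0004 0; 0 -0.0156 0.0144 -0.0006 0; 0 -0.0194 0.0209 -0.0008 0; 0 -0.0225 0.0273 -0.0010 0"

```text
t: 19.0
tool_pos: [0.5771, -0.0164, 0.2111]
orientation: [[-1.0, 0.025, 0.002], [0.025, 1.0, -0.003], [-0.002, -0.003, -1.0]]
ft_force: [6.9, 1.8, -7.9]
opening: 0.0172
gripper_force: 30.0
```

Emit:
apply_moves:
  plan: "0 0 0 0 0; 0 0 0 0 0"

```text
t: 19.2
tool_pos: [0.5762, -0.0143, 0.2115]
orientation: [[-1.0, 0.023, -0.001], [0.023, 1.0, -0.0], [0.001, -0.0, -1.0]]
ft_force: [0.8, 2.4, 5.2]
opening: 0.017
gripper_force: 30.0
```

Emit:
apply_moves:
  plan: "0 -0.0022 0.0068 -0.0002 0; 0 -0.0035 0.0138 -0.0004 0; 0 -0.0038 0.0209 -0.0006 0; 0 -0.0033 0.0280 -0.0008 0; 0 -0.0018 0.0349 -0.0010 0"

```text
t: 19.7
tool_pos: [0.574, 0.0196, 0.2097]
orientation: [[-1.0, 0.024, -0.002], [0.024, 1.0, -0.002], [0.002, -0.002, -1.0]]
ft_force: [2.0, -5.6, -0.4]
opening: 0.0169
gripper_force: 30.0
```

Emit:
apply_moves:
  plan: "0 0 0 0 0; 0 0 0 0 0"

```text
t: 19.9
tool_pos: [0.5746, 0.022, 0.2105]
orientation: [[-1.0, 0.022, -0.0], [0.022, 1.0, 0.002], [0.0, 0.002, -1.0]]
ft_force: [1.0, 1.1, 3.1]
opening: 0.0173
gripper_force: 30.0
```

Emit:
apply_moves:
  plan: "0 0.0023 0.0067 -0.0002 0; 0 0.0055 0.0131 -0.0004 0; 0 0.0095 0.0190 -0.0006 0; 0 0.0142 0.0243 -0.0008 0; 0 0.0196 0.0290 -0.0010 0"

```text
t: 20.4
tool_pos: [0.5927, 0.0492, 0.2089]
orientation: [[-1.0, 0.023, -0.005], [0.024, 1.0, -0.002], [0.005, -0.002, -1.0]]
ft_force: [0.6, -2.6, 1.1]
opening: 0.0169
gripper_force: 30.0
```

Emit:
apply_moves:
  plan: "0 0 0 0 0; 0 0 0 0 0"

```text
t: 20.6
tool_pos: [0.5959, 0.0511, 0.2098]
orientation: [[-1.0, 0.023, 0.003], [0.023, 1.0, 0.003], [-0.003, 0.003, -1.0]]
ft_force: [2.8, 0.3, 2.5]
opening: 0.017
gripper_force: 30.0
```

Emit:
apply_moves:
  plan: "0 0.0059 0.0040 -0.0002 0; 0 0.0123 0.0071 -0.0004 0; 0 0.0190 0.0094 -0.0006 0; 0 0.0260 0.0109 -0.0008 0; 0 0.0331 0.0114 -0.0010 0"

```text
t: 21.1
tool_pos: [0.6269, 0.0617, 0.2079]
orientation: [[-1.0, 0.023, -0.002], [0.023, 1.0, 0.001], [0.002, 0.001, -1.0]]
ft_force: [-6.3, 0.6, 2.1]
opening: 0.0171
gripper_force: 30.0
```

Emit:
apply_moves:
  plan: "0 0 0 0 0; 0 0 0 0 0"

```text
t: 21.3
tool_pos: [0.6288, 0.0617, 0.2088]
orientation: [[-1.0, 0.023, 0.003], [0.023, 1.0, 0.002], [-0.003, 0.002, -1.0]]
ft_force: [1.0, 2.5, 3.2]
opening: 0.0171
gripper_force: 30.0
```

Emit:
apply_moves:
  plan: "0 0.0071 -0.0004 -0.0002 0; 0 0.0141 -0.0017 -0.0004 0; 0 0.0209 -0.0039 -0.0006 0; 0 0.0273 -0.0070 -0.0008 0; 0 0.0320 -0.01 -0.0010 0"

```text
t: 21.8
tool_pos: [0.6597, 0.0518, 0.2074]
orientation: [[-1.0, 0.023, -0.001], [0.023, 1.0, 0.001], [0.001, 0.001, -1.0]]
ft_force: [-0.3, 2.0, -2.4]
opening: 0.0173
gripper_force: 30.0
```

Emit:
apply_moves:
  plan: "0 0 0 0 0; 0 0 0 0 0; 0 0 0 0 0; 0 0 0 0 0"

```text
t: 22.2
tool_pos: [0.661, 0.0504, 0.2082]
orientation: [[-1.0, 0.024, 0.004], [0.024, 1.0, -0.0], [-0.004, -0.0, -1.0]]
ft_force: [4.9, -0.2, 4.4]
opening: 0.0172
gripper_force: 30.0
```

```bash
python3 - <<'E'
from h import *
t=snap("top","t5");s=snap("scene","s5");o=arm.get_obs();print(o["t"],o["opening"],o["ft_force"],o["tool_pos"])
d=np.array(o["tool_pos"][:2])-[.6285,.006];print(np.degrees(np.arctan2(d[1],d[0])))
a=cv2.resize(t[170:290,260:360],None,fx=4,fy=4,interpolation=cv2.INTER_CUBIC);b=cv2.resize(s[170:290,290:390],None,fx=4,fy=4,interpolation=cv2.INTER_CUBIC)
c=np.hstack([a,b]);cv2.imwrite("pics/c5.png",c[:,:,::-1])
E
```

```text
22.3 0.016743628435560425 [4.79861717 0.22776341 5.76850334] [0.660588   0.05067497 0.20816636]
54.31203476574642
```

View pics/c5.png

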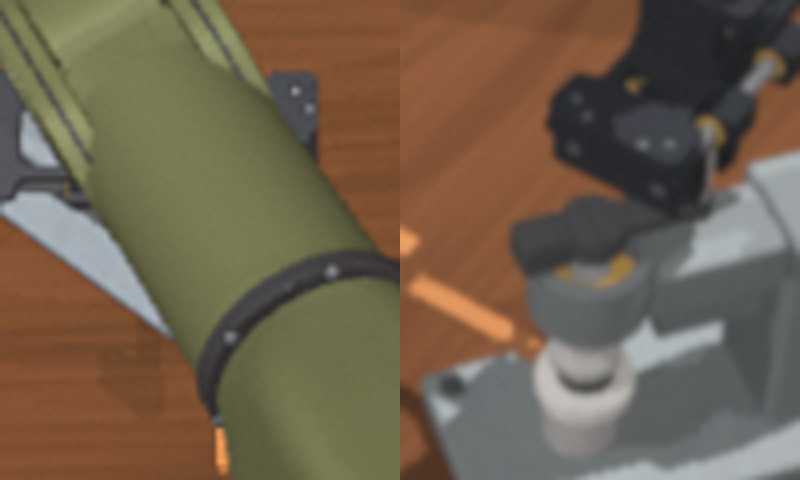

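The picture shows the crank hub at about (590,225) and the foot at about (585,360) clearly lower than before. The disc still sits centred on the anvil at about (585,390), and the fingers are on the handle over the column arm. Heights agree with one turn past the drop: the handle underside is at about 196 mm. I hand in.

```bash
python3 -c "
from workcell import arm
print(arm.finish_job())"
```

```text
the job is handed in; nothing more can be done
None
```

I set the die centred on the anvil and let go of it, turned the screw back until it dropped about 9.5 mm, then turned it forward one full turn (about 369°), and handed the job in at 22.3 s still gripping the handle.

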